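# Draw the next printing blank from the chute

## Task

Two low metal chutes each hold a stack of three wooden printing blanks, with the bottom one poking out at the front. Draw the bottom blank out of the chute with the wider blanks, letting the two above it drop down inside and stay in that chute, and set it down, without dropping it, flat on the plywood carving board, in the middle and lengthwise along the board.

Things in the scene. Friction and masses are not known exactly. Their poses are not given: they have to be found in the camera images.
- wide_bottom: The blank to draw: wooden block 130 x 50 x 18 mm (x, y, z), about 75 g. Origin at the centre of its underside, z up, long axis x. Its -x end pokes 42 to 48 mm out of the chute, with free space beneath and beside it. It lies on the chute floor, 18 mm above the table, slides out along its -x (2 mm play each side, 1 to 3 N) and is clear of the chute after about 90 mm.
- wide_mid: Second blank, same size and axes, wholly inside the chute like the top one. The chute is a fixed, open-topped metal box centred on this blank (within 3 mm): 144 mm along x, 64 mm along y, 74 mm high, walls 5 mm. Its front face (72 mm to -x of this origin) is open only in the lowest 23 mm above its floor: only the bottom blank passes.
- wide_top: Top blank of the same stack, same size and axes, origin at the centre of its underside, 54 mm above the table at the start. The other chute, alike but with blanks only 28 mm wide, is a bystander. The two chutes and the board swap places; their centres are 200 mm or more apart.
- carving_board: Fixed plywood carving board on the table, 200 x 120 mm (x, y), 14 mm thick, origin at the centre of its underside (table level), z up, long axis x. A dark wooden stop strip 12 mm wide stands 16 mm above the board along its far, +x, end; the rest of the board is flat and open.
Mind the look-alikes: they are no part of the job. Leave any pink or turquoise look-alike of the wide_bottom alone.

How it is judged:
By the outcome, as a careful person would: the job done as asked, in the order asked, and still so for the second after the job is handed in, with the robot touching nothing.
It also fails if it takes over 48 s, if anything falls off the work surface, if the arm or the gripper's body presses on something with over 40 N, if the wrist force passes 120 N, or if a joint passes its speed limit or range.

## Robot

A 7-joint arm with a two-finger parallel gripper is mounted at the origin on the work surface. World frame = base frame: x ahead of the robot, y to its left, z up, the work surface at z = 0. Lengths are in m, angles in rad, forces in N, time in s.
With the tool pointing down it reaches from about 0.4 to 0.85 m from the base axis. Payload 10.4 kg.
Tool frame: the origin (TCP) lies between the finger pads; the fingertips stand 19 mm ahead of it and the grasp point (between the pads) is the TCP; z points along the fingers, y is the line along which they close (so a half turn about z gives the same grasp; the last joint's range is limited). The gripper opens to 87 mm and grips with 3 to 60 N. Pads are 19 mm wide; open, the fingers measure 117 mm over their backs; the gripper's body (75 mm by 190 mm) begins 51 mm behind the grasp point.
Start: joints at [-0.023, 0.332, -0.065, 1.46, 0.022, 1.35, -0.088], TCP at [0.625, 0, 0.242] pointing down, gripper open.
Joint ranges: [-2.6, 2.6], [-0.5, 2.12], [-1.47, 1.34], [0.16, 2.42], [-1.27, 4.41], [0.06, 2.06], [-2.6, 2.6]. Speed limits (rad/s): [2.22, 2.22, 2.79, 2.79, 3.14, 3.14, 3.14].

## Interface

Orientations are given as a unit quaternion [x, y, z, w].
In Python, from workcell import manip, monitor, cams, job gives the robot as it stands. Calls block until the motion is done:
- manip.move_to(position, orientation): joint-space move of the TCP to a pose.
- manip.move_straight(position, orientation=None, feed=0.15): straight line of the TCP; orientation=None keeps the orientation; feed is the mean speed in m/s.
- manip.move_j(angles): joint-space move.
- manip.gripper_open() and manip.grasp(): open the fingers fully, or close them until they stop; the grip force is fixed at half the most.
- manip.dwell(seconds).
- manip.inverse_kinematics(position, orientation): joint angles nearest the present ones, or None.
- monitor.read_state(): the state.
- cams.snapshot(name): name is "scene" or "side" or "wrist"; returns (picture, depth): 420x560x3 uint8, blue, green, red; 420x560 float32, m along the optical axis (not along the pixel's ray), 0 where there is no reading.
- cams.calibration(name): a dict with "intrinsics" (3x3 intrinsics, pixels), "dist" ([k1, k2, p1, p2, k3] as OpenCV has them; the pictures are not rectified), "rvec" (rotation vector, rad) and "tvec" (3), from world to camera coordinates, as OpenCV has them; the wrist camera has in their place "hand_eye" (4x4, takes a point from camera to tool coordinates, whose origin is the TCP and whose axes are the flange's). Camera axes: x right, y down, z forward; pixel columns grow to the right and rows downward; lengths in m; the calibration is good to about 2 mm. A picture is of the moment at which its call begins: read the wrist's pose just before it. calibration takes no time and is no camera call.
A pose or a line that the arm cannot do raises manip.IKError and nothing moves.
- job.finish_job(): hands the job in; it is judged then, once.
The state is a dict: "clock": time; "q": joint angles; "joint_velocities": joint speeds; "joint_efforts": joint torques, N m; "position": TCP position; "orientation": TCP orientation; "force": force on the tool from outside, world axes, zero at the start; "ft_torque": the same for the moment, N m; "width": finger opening in m; "grasp_force": force on a finger pad.
Only numpy, scipy, OpenCV 4.12 (cv2) and the standard library are available. Lean on these libraries where they do the work, as an engineer would, in place of code of your own. Each camera call takes 0.05 s, during which the arm holds its last target. There are 200 camera calls.

## Working session

There is one attempt and no reset: what is moved stays moved. The work goes in short steps, each a Python script; the robot and the scene stay as the last script left them, time stands still between calls to the robot, and variables do not carry over. Pictures are saved under pics/ and viewed, at most 10 in all, crops included, and the job is handed in when it is done.

```bash
mkdir -p pics; ls; cat > h.py <<'E'
import numpy as np, cv2
from workcell import manip, monitor, cams, job
from scipy.spatial.transform import Rotation as R
def cloud(name):
    s=monitor.read_state(); im,d=cams.snapshot(name); c=cams.calibration(name)
    K=np.array(c["intrinsics"],float); v,u=np.mgrid[0:420,0:560]
    p=cv2.undistortPoints(np.stack([u,v],-1).reshape(-1,1,2).astype(float),K,np.array(c["dist"],float)).reshape(420,560,2)
    P=np.dstack([p[...,0]*d,p[...,1]*d,d]).astype(float)
    if "hand_eye" in c:
        H=np.array(c["hand_eye"]); P=P@H[:3,:3].T+H[:3,3]
        P=P@R.from_quat(s["orientation"]).as_matrix().T+np.array(s["position"])
    else:
        M=cv2.Rodrigues(np.array(c["rvec"],float))[0]; P=(P-np.array(c["tvec"]).ravel())@M
    P[d<=0]=np.nan
    return im,P
E
python3 - <<'E'
from h import *
for n in("scene","side"):
    im,P=cloud(n); cv2.imwrite(f"pics/{n}0.png",im); np.savez(f"{n}0.npz",im=im,P=P)
print(monitor.read_state()["clock"],monitor.read_state()["orientation"])
E
```

```text
pics
0.1 [ 7.07116203e-01  7.07097091e-01 -4.59088906e-04 -4.10565603e-04]
```

View pics/scene0.png

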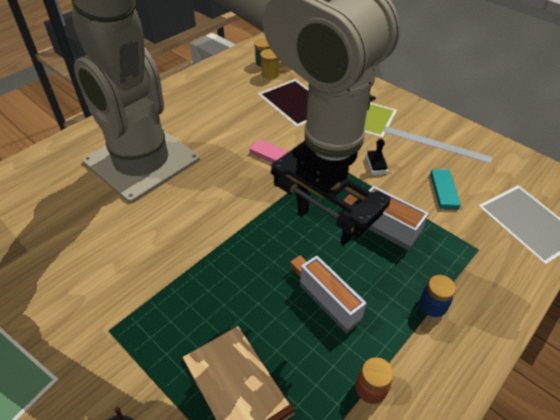

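View pics/side0.png

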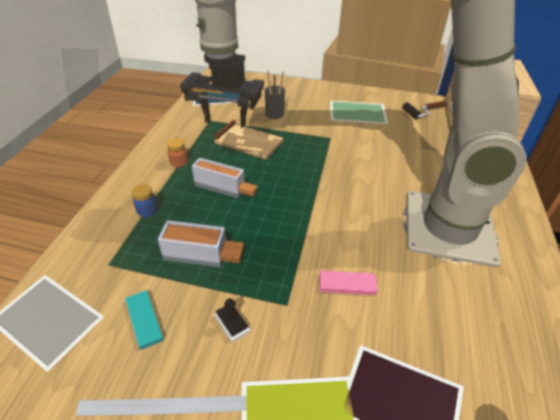

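The side view shows the wide chute at (193,243) with its blank poking out at (232,251). The narrow chute is at (218,177), and the board at (250,140) has its dark strip near (226,130). Next I'll fit these from the depth.

```bash
python3 - <<'E'
from h import *
for n,boxes in(("side",{"wide":(150,205,255,275),"nar":(185,150,265,205),"board":(205,115,290,162)}),("scene",{"board":(170,310,300,420),"wide":(340,180,435,250)})):
    z=np.load(n+"0.npz"); P=z["P"]; hsv=cv2.cvtColor(z["im"],cv2.COLOR_BGR2HSV)
    for k,(a,b,c,d) in boxes.items():
        Q=P[b:d,a:c].reshape(-1,3); H=hsv[b:d,a:c].reshape(-1,3)
        org=(H[:,0]<16)&(H[:,1]>120)&(H[:,2]>60)
        print(n,k,"zhist",np.histogram(Q[:,2],np.arange(0.0,.11,.006))[0])
        sels={"board":{"brd":(Q[:,2]>.009)&(Q[:,2]<.019)&~((H[:,0]>45)&(H[:,0]<95)),"strip":(Q[:,2]>.025)&(Q[:,2]<.035)}}.get(k,{"top":org&(Q[:,2]>.055),"bot":org&(Q[:,2]>.03)&(Q[:,2]<.042),"rim":(Q[:,2]>.076)&~org})
        for m,s in sels.items():
            q=Q[s]
            if len(q)<8: print(m,len(q)); continue
            r=cv2.minAreaRect(q[:,:2].astype(np.float32)*1000)
            print(" ",m,len(q),"med z",np.median(q[:,2]).round(4),"mean",q[:,:2].mean(0).round(4),"rect",np.round(r[0],1),np.round(r[1],1),round(r[2],1))
E
```

```text
side wide zhist [1493  107  108  136  143  418  135  107  111  113  115 1046  272    0
    0    0    0    0]
  top 678 med z 0.0704 mean [0.6294 0.2613] rect [630.  260.7] [125.2  43.3] 5.5
  bot 317 med z 0.0343 mean [0.5346 0.2538] rect [535.4 252.6] [47.3 51.2] 6.4
rim 0
side nar zhist [338 143 104  97 111 175  86  85  82  85 105 478  34   0   0   0   0   0]
  top 163 med z 0.0686 mean [0.6571 0.0021] rect [657.1   2.4] [ 21.9 122.3] 81.1
  bot 107 med z 0.0327 mean [0.5817 0.0131] rect [676.8 -25.8] [ 33.5 287.6] 66.9
rim 0
side board zhist [226 998 234  40  72   3   0   0   0   0   0   8   1   0   0   0   0   0]
  brd 1005 med z 0.0109 mean [ 0.6407 -0.247 ] rect [ 626.5 -311.8] [261.5 202.6] 75.4
  strip 64 med z 0.0272 mean [ 0.7346 -0.2675] rect [ 734.1 -270.9] [118.6  15.6] 76.5
scene board zhist [6135  434 5483   52   98   83    0    0    0    0    0    0    0    0
    0    0    0    0]
  brd 5929 med z 0.0142 mean [ 0.6356 -0.246 ] rect [ 643.9 -249.6] [122.3 201.7] 76.1
  strip 179 med z 0.0299 mean [ 0.7449 -0.2353] rect [ 744.4 -238.8] [47.8 12.8] 78.8
scene wide zhist [1549   94   90   90   74  120  127   83   90   77   81  468  502    0
    0    0    0    0]
  top 531 med z 0.0719 mean [0.6573 0.2544] rect [675.4 146.1] [121.7 313.4] 19.0
  bot 78 med z 0.0361 mean [0.5248 0.243 ] rect [524.  242.4] [29.5 24.1] 84.3
  rim 1899 med z 0.3315 mean [ 0.6919 -0.0039] rect [641.7 122.9] [141.6 333.1] 4.2
```

```bash
cat >> h.py <<'E'
def down(yaw,flip):
    s=-1 if flip else 1
    c,n=np.cos(yaw),np.sin(yaw); X=np.array([c,n,0]); Y=np.array([-n,c,0])
    return R.from_matrix(np.column_stack([-s*X,s*Y,[0,0,-1]])).as_quat()
E
python3 - <<'E'
from h import *
for f in(0,1):
    for p,y in(((.57,.256,.22),5.9),((.57,.256,.04),5.9),((.44,.24,.04),5.9),((.60,-.24,.04),-13.9)):
        q=manip.inverse_kinematics(p,down(np.radians(y),f)); print(f,p,None if q is None else np.round(q,2))
f=[f for f in(0,1) if manip.inverse_kinematics((.57,.256,.22),down(.1,f)) is not None]
f=min(f,key=lambda f:abs(manip.inverse_kinematics((.57,.256,.22),down(.1,f))[6])); print(f, np.round(cams.calibration("wrist")["hand_eye"],3))
manip.move_to([.57,.256,.22],down(np.radians(5.9),f))
im,P=cloud("wrist"); cv2.imwrite("pics/w1.png",im); np.savez("w1.npz",im=im,P=P)
print(monitor.read_state()["clock"])
E
```

```text
0 (0.57, 0.256, 0.22) [-0.18  0.37 -0.41  1.47  0.15  1.32  1.07]
0 (0.57, 0.256, 0.04) [-0.19  0.54 -0.39  1.64  0.24  1.    1.01]
0 (0.44, 0.24, 0.04) [-0.2   0.32 -0.43  1.97  0.17  0.89  0.95]
0 (0.6, -0.24, 0.04) [ 0.41  0.55 -0.14  1.59  0.09  1.    1.58]
1 (0.57, 0.256, 0.22) [-0.48  0.34 -0.02  1.49  0.01  1.31 -1.97]
1 (0.57, 0.256, 0.04) [-0.5   0.51  0.01  1.66 -0.01  0.97 -1.96]
1 (0.44, 0.24, 0.04) [-0.5   0.29 -0.1   1.99  0.04  0.87 -2.09]
1 (0.6, -0.24, 0.04) [ 0.11  0.56  0.27  1.61 -0.17  0.99 -1.38]
0 [[-0.001 -0.969 -0.247  0.067]
 [ 1.    -0.001 -0.001  0.   ]
 [ 0.    -0.247  0.969 -0.143]
 [ 0.     0.     0.     1.   ]]
1.225
```

View pics/w1.png

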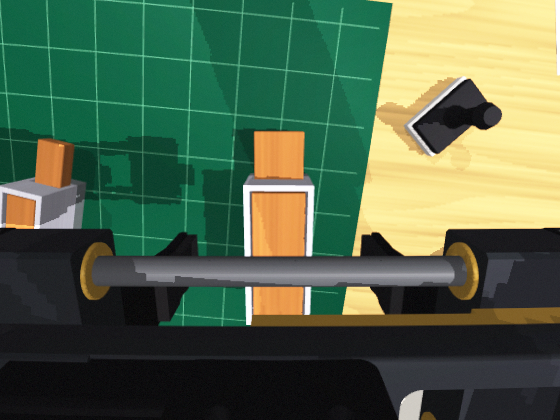

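The wrist view shows the protruding blank at columns 253–304, rows 131–178, well aligned with the fingers. I'll measure its tip here, then grasp.

```bash
python3 - <<'E'
from h import *
z=np.load("w1.npz"); P=z["P"]; hsv=cv2.cvtColor(z["im"],cv2.COLOR_BGR2HSV)
for nm,(a,b,c,d),zr in(("bot",(235,115,325,180),(.028,.045)),("top",(240,180,320,250),(.06,.08))):
    Q=P[b:d,a:c].reshape(-1,3); H=hsv[b:d,a:c].reshape(-1,3)
    q=Q[(H[:,0]<20)&(H[:,1]>110)&(Q[:,2]>zr[0])&(Q[:,2]<zr[1])]
    r=cv2.minAreaRect(q[:,:2].astype(np.float32)*1000); print(nm,len(q),np.median(q[:,2]),np.round(r[0],1),np.round(r[1],1),r[2])
    if nm=="bot": print(np.round(cv2.boxPoints(r),1))
E
```

```text
bot 2366 0.03577006786456702 [535.6 250.1] [47.1 49.6] 5.530035495758057
[[509.7 272.5]
 [514.5 223.1]
 [561.4 227.7]
 [556.6 277.1]]
top 3046 0.07174808799470046 [593.7 255.6] [56.6 49.5] 5.074138641357422
```

```bash
python3 - <<'E'
from h import *
y=np.radians(5.4); o=down(y,0); X=np.array([np.cos(y),np.sin(y),0])
g=np.array([.5121,.2478,0])+.025*X
def st(t):
    s=monitor.read_state(); print(t,round(s["clock"],2),np.round(s["position"],4),"F",np.round(s["force"],1),"w",round(s["width"],4),round(s["grasp_force"],1))
manip.move_to(g+[0,0,.09],o); manip.move_straight(g+[0,0,.039],feed=.08); st("down")
manip.grasp(); st("grasp")
manip.move_straight(g-.03*X+[0,0,.039],feed=.05); st("pull30")
manip.move_straight(g-.105*X+[0,0,.039],feed=.06); st("out")
manip.dwell(.3)
im,P=cloud("side"); cv2.imwrite("pics/s2.png",im); np.savez("s2.npz",im=im,P=P)
E
```

```text
down 2.61 [0.5372 0.2503 0.0392] F [0.4 0.2 0.9] w 0.0875 0.0
grasp 3.33 [0.537  0.2502 0.0391] F [-0.   0.9  0.1] w 0.0499 30.0
pull30 4.08 [0.5062 0.2474 0.0389] F [-4.5 -1.3  3.5] w 0.0498 30.0
out 5.47 [0.4328 0.2403 0.039 ] F [ 0.4  0.2 -1.3] w 0.0499 30.0
```

View pics/s2.png

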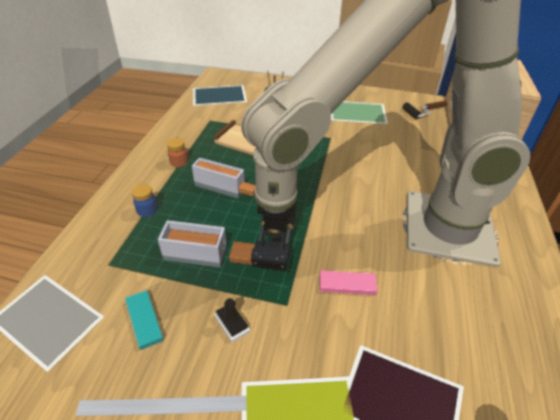

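The blank is out, the chute stack has settled and the grip held. I'll lift, carry it over the board and look again.

```bash
python3 - <<'E'
from h import *
z=np.load("s2.npz"); P=z["P"]; hsv=cv2.cvtColor(z["im"],cv2.COLOR_BGR2HSV)
for nm,(a,b,c,d) in(("in",(155,220,226,262)),("held",(228,240,256,268))):
    Q=P[b:d,a:c].reshape(-1,3); H=hsv[b:d,a:c].reshape(-1,3); q=Q[(H[:,0]<16)&(H[:,1]>120)&(Q[:,2]>.02)]
    print(nm,len(q),np.percentile(q,[2,50,98],axis=0).round(3).tolist())
p=np.array(monitor.read_state()["position"]); y=np.radians(5.4); X=np.array([np.cos(y),np.sin(y),0])
manip.move_straight(p-.012*X,feed=.1); manip.move_straight(p-.012*X+[0,0,.12],feed=.12)
yb=np.radians(-13.9); B=np.array([.6439,-.2496,0]); Xb=np.array([np.cos(yb),np.sin(yb),0])
manip.move_to(B-.04*Xb+[0,0,.16],down(yb,0))
im,P=cloud("wrist"); cv2.imwrite("pics/w3.png",im); np.savez("w3.npz",im=im,P=P)
im,P=cloud("side"); np.savez("s3.npz",im=im,P=P)
s=monitor.read_state(); print(s["clock"],s["width"],s["force"])
E
```

```text
in 404 [[0.575, 0.237, 0.05], [0.631, 0.253, 0.052], [0.69, 0.269, 0.055]]
held 393 [[0.483, 0.227, 0.021], [0.51, 0.258, 0.034], [0.534, 0.275, 0.037]]
9.2 0.04967651071406435 [ 0.39891213  0.63002817 -1.30793436]
```

View pics/w3.png

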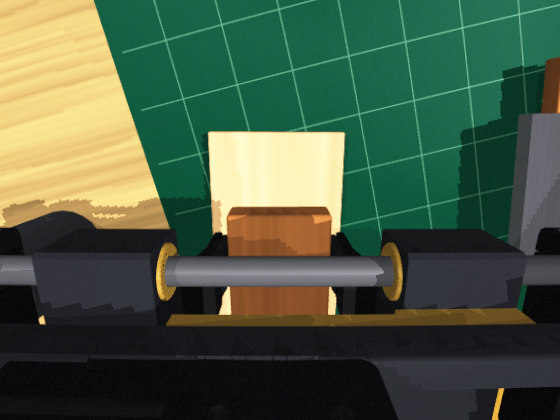

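The wrist view shows the board's near edge at row 132, columns 209–344, and the held blank's near end at row 210, columns 228–331. I'll fit both.

```bash
python3 - <<'E'
from h import *
yb=np.radians(-13.9); B=np.array([.6439,-.2496]); A=np.array([[np.cos(yb),np.sin(yb)],[-np.sin(yb),np.cos(yb)]])
z=np.load("w3.npz"); P=z["P"]
def fr(q): return (q[...,:2]-B)@A.T*1000   # board frame mm
L=fr(P); Z=P[...,2]
rows=range(145,205,5); bl=[];br=[]
for r in rows:
    c=[c for c in range(180,370) if .010<Z[r,c]<.019]; bl.append(L[r,c[0]]); br.append(L[r,c[-1]])
fe=[]
for c in range(220,335,8):
    rr=[r for r in range(115,150) if .010<Z[r,c]<.019]; fe.append(L[rr[0],c])
bl,br,fe=map(np.array,(bl,br,fe))
print("board left y",np.median(bl[:,1]),"slope",np.polyfit(bl[:,0],bl[:,1],1)[0],"right",np.median(br[:,1]),np.polyfit(br[:,0],br[:,1],1)[0],"near x",np.median(fe[:,0]),np.polyfit(fe[:,1],fe[:,0],1)[0],"z",np.median(Z[140:200,230:320]))
print("blank"); 
for r in range(206,250,6):
    c=[c for c in range(200,360) if .10<Z[r,c]<.18]
    if c: print(r,c[0],c[-1],L[r,c[0]].round(1),L[r,c[-1]].round(1),np.round(np.median(Z[r,c]),4))
s=monitor.read_state(); p=np.array(s["position"]); print("tcp",fr(p),p[2])
z=np.load("s3.npz"); P=z["P"]; hsv=cv2.cvtColor(z["im"],cv2.COLOR_BGR2HSV); L=fr(P)
m=(P[...,2]>.09)&(P[...,2]<.175)&(hsv[...,0]<16)&(hsv[...,1]>120)&(abs(L[...,0])<130)&(abs(L[...,1])<60)
q=L[m]; 
if len(q)>20: print("side blank",len(q),np.percentile(q,[1,99],axis=0),"z vs x",np.percentile(P[m][:,2],[1,50,99]))
s2=abs(L).max(-1)<125; b=s2&(P[...,2]>.008)&(P[...,2]<.02)
E
```

```text
board left y -60.20809158766155 slope -0.015426376731635234 right 58.35498145685074 -0.009194567029822276 near x -98.67549213946509 0.0047176128588489385 z nan
blank
206 233 325 [-64.6 -21.9] [-64.7  25.9] 0.1409
212 228 329 [-64.5 -22.7] [-64.7  26.2] 0.1525
218 226 331 [-62.8 -23.1] [-62.9  26.6] 0.157
224 226 330 [-59.7 -23.2] [-60.2  26.1] 0.1568
230 227 330 [-57.3 -22.6] [-57.4  26.2] 0.157
236 212 345 [-50.9 -31.9] [-51.1  35.4] 0.1566
242 209 348 [-50.9 -31.6] [-50.7  35.5] 0.1567
248 206 352 [-51.2 -31.2] [-50.8  35.6] 0.1573
tcp [-39.94943009   1.74117   ] 0.16021161367101291
side blank 313 [[-66.61837464 -20.52422152]
 [ 58.95522429  31.47335904]] z vs x [0.14007758 0.15335876 0.15954547]
```

```bash
python3 - <<'E'
from h import *
yb=np.radians(-13.9); B=np.array([.6439,-.2496]); A=np.array([[np.cos(yb),np.sin(yb)],[-np.sin(yb),np.cos(yb)]])
T=B+A.T@(np.array([-39.95+.9,1.74-2.6])/1000); o=down(np.radians(-14.3),0)
# rotating the tool about the TCP swings the blank centre (40 mm ahead) by <0.3 mm
manip.move_straight([*T,.07],o,feed=.08); manip.dwell(.4)
s=monitor.read_state(); p=np.array(s["position"]); e=T-p[:2]; print("err",e,p[2],np.degrees(R.from_matrix((R.from_quat(o).inv()*R.from_quat(s["orientation"])).as_matrix()).as_rotvec()))
C=T+e
manip.move_straight([*C,.041],feed=.06); manip.dwell(.2)
f0=np.array(monitor.read_state()["force"])
for h in np.arange(.039,.0329,-.001):
    manip.move_straight([*C,h],feed=.02); manip.dwell(.15)
    s=monitor.read_state(); print(round(h,4),np.round(s["position"],4),np.round(s["force"],1),np.round(s["clock"],2))
    if s["force"][2]-f0[2]>2.5: break
im,P=cloud("side"); cv2.imwrite("pics/s4.png",im[80:230,150:350].repeat(3,0).repeat(3,1))
E
```

```text
err [-2.48727739e-05  4.45328536e-05] 0.07007707912082177 [ 0.00320768 -0.00720727  0.00152224]
0.039 [ 0.6058 -0.241   0.0391] [-0.4  0.3 -0.7] 12.11
0.038 [ 0.6058 -0.241   0.038 ] [ 0.2 -0.1 -1.4] 12.51
0.037 [ 0.6058 -0.241   0.037 ] [-0.6 -0.3 -1.5] 12.91
0.036 [ 0.6058 -0.241   0.036 ] [ 0.6  0.3 -1.1] 13.31
0.035 [ 0.6059 -0.2411  0.0351] [ 0.4 -0.9 -0.2] 13.71
0.034 [ 0.6059 -0.2411  0.0351] [-3.2  0.7  9.1] 14.11
```

View pics/s4.png

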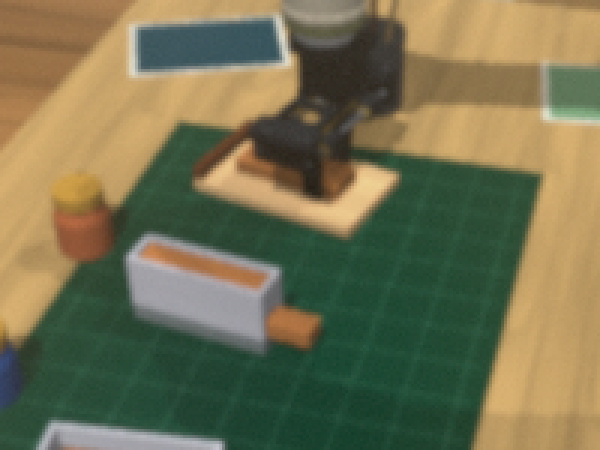

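The blank is down on the board with the fingers still closed. I'll relax the press, release, back off and check.

```bash
python3 - <<'E'
from h import *
p=np.array(monitor.read_state()["position"])
manip.move_straight([p[0],p[1],.035],feed=.02); manip.gripper_open()
manip.move_straight([p[0],p[1],.20],feed=.12)
u=np.array([np.cos(.2496),-np.sin(.2496),0]); manip.move_straight(p*[1,1,0]+[0,0,.24]-.13*u,feed=.2); manip.dwell(.5)
im,P=cloud("wrist"); cv2.imwrite("pics/w5.png",im); print(monitor.read_state()["clock"])
hsv=cv2.cvtColor(im,cv2.COLOR_BGR2HSV); r={}
def rect(P,m):
    k=cv2.connectedComponentsWithStats(m.astype(np.uint8)); i=1+np.argmax(k[2][1:,4]); q=P[k[1]==i]
    return cv2.minAreaRect(q[:,:2].astype(np.float32)*1000),len(q)
for n in("wrist","scene"):
    im,P=cloud(n); Z=P[...,2]
    near=(abs(P[...,0]-.644)<.14)&(abs(P[...,1]+.25)<.11)
    print(n,"blank",rect(P,near&(Z>.0265)&(Z<.038)&(P[...,0]<.725)),"board",rect(P,near&(Z>.009)&(Z<.038)))
E
```

```text
18.2167
wrist blank (((617.344970703125, -244.93540954589844), (50.1509895324707, 38.43153381347656), 75.9352798461914), 1164) board (((626.0979614257812, -248.2688751220703), (125.583251953125, 62.76280975341797), 85.25013732910156), 2811)
scene blank (((644.9871826171875, -250.65658569335938), (51.5417594909668, 131.35848999023438), 75.92552185058594), 2050) board (((644.5400390625, -249.8560791015625), (122.39862823486328, 201.7548370361328), 76.00528717041016), 6141)
```

View pics/w5.png

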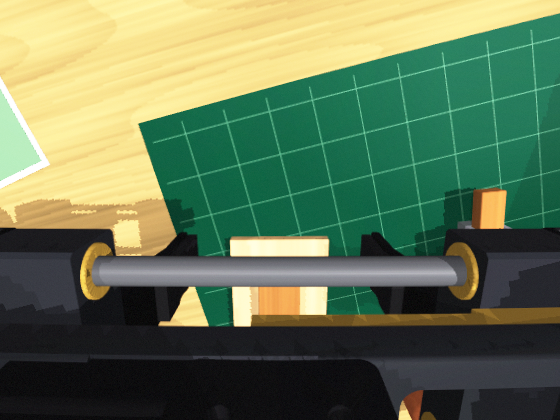

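The wrist picture shows the blank centred on the board at columns 258–300. The scene depth agrees: the centres match within 1 mm and the yaw within 0.1°, and the gripper is clear.

```bash
python3 -c "
from h import *
print(job.finish_job())"
```

```text
the job is handed in; nothing more can be done
None
```

The wide bottom blank lies flat on the carving board, centred within about 1 mm and lengthwise; the two blanks above it dropped down and stayed in their chute, and the job was handed in at about 18 s of the 48 s limit.

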